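# Gate the stopper tote and gather the stoppers in its marked corner

### The job

Take the aluminium gate by its yellow tab out of the wooden stand and slide it down into the slot at the open end of the blue tote until it sits fully home on the floor of the tote, while the tote still stands on the worktop. Then pick the tote up by its black carrying bar, clear of the worktop, and tilt it so that the red-marked corner is plainly the lowest and all three rubber stoppers slide together into that corner; take care not to tip the tote so steeply that anything could spill (stay under about 50 degrees), and leave the flask, the beaker and the cork ring alone. Finish holding the tote still, up in the air and tilted like that, with the gate still home and the stoppers gathered: do not put it down or let go.

Things in the scene. Friction and masses are not known exactly. Their poses are not given: they have to be found in the camera images.
- tote: small blue parts tote, 195 x 140 mm on plan, walls 55 mm high, about 0.4 kg; origin under its centre at the level of its rubber feet. Its x axis runs lengthwise from the open (front) end to the closed back end, y to its left, z up. Inside it is 120 mm wide, floor 8 mm above the feet, slippery: the stoppers begin to slide at about 9 to 12 degrees of slope and slide well at 25; they can wedge against one another, and rocking the tote from side to side frees them
- tote_handle (a point): centre of the black carrying bar that spans the tote from side to side, 108 mm above the feet, over the tote's origin; the bar runs along the tote's y, 18 mm thick (x), 22 mm high, 136 mm long between its two posts, with free space under it; axes as the tote's
- tote_slot (a point): the gate's seat: middle of the slot across the open end, at floor level (8 mm above the feet, 86.5 mm in front of the tote's origin); axes as the tote's. The slot is two upright grooves, one in each side wall, 8 mm wide along x and 130 mm from groove bottom to groove bottom along y, open at the top, where flared mouths widen them by 6 mm each way between 53 and 67 mm above the feet
- tote_corner (a point): the marked corner (red groove post and red square on the floor): the inside floor corner at the open end on the tote's left (-x, +y), at floor level, where the gate's inner face will meet the side wall; axes as the tote's
- gate_grip (a point): centre of the yellow grip tab of the gate. The gate is a loose aluminium panel 5 mm thick (its x), 126 mm wide (its y) and 50 mm high (its z, up), 80 g; the tab rises from the middle of its top edge, 12 mm thick, 40 mm wide, 34 mm high. The point is 67 mm above the panel's lower edge and 17 mm below the tab's top. It starts upright in the stand, and may go into the tote either way round
- gate_stand: fixed pale wooden stand, 44 x 150 x 22 mm, with a slot 7 mm wide and 14 mm deep along its y in which the gate stands upright, 8 mm above the worktop; origin at the centre of its underside, axes roughly as the gate's at the start
- stopper_1_mid (a point): medium-sized red rubber stopper, a truncated cone 29 mm across its top and 28 mm high, about 12 g, loose in the tote; the point is its centre, half-way up
- stopper_1: the same stopper; origin at the centre of its underside, z along its own axis
- stopper_2_mid (a point): small grey rubber stopper, a truncated cone 22 mm across its top and 24 mm high, about 18 g, loose in the tote; the point is its centre, half-way up
- stopper_2: the same stopper; origin at the centre of its underside, z along its own axis
- stopper_3_mid (a point): large red rubber stopper, a truncated cone 36 mm across its top and 30 mm high, about 24 g, loose in the tote; the point is its centre, half-way up
- stopper_3: the same stopper; origin at the centre of its underside, z along its own axis
- flask_100: bystander: conical glass flask, 64 mm across, 104 mm high; origin under its centre, z up
- beaker_250: bystander: glass beaker, 80 mm across, 95 mm high; origin under its centre, z up
- cork_ring: bystander: cork ring, 86 mm across, 36 mm high; origin under its centre, z up
Things that resemble listed ones, but are neither listed nor needed, are in the scene too. What is shaped like the stopper_1 but purple is not meant.

How it is judged (in metres and radians):
On the way, in this order (a step that is already met when the one before it is completed fails the run):
1. the gate sits fully home in the slot while the tote stands level on the worktop (x of gate_grip in the frame of tote_slot between -0.007 and 0.007 m and y of gate_grip in the frame of tote_slot between -0.006 and 0.006 m and z of gate_grip in the frame of tote_slot below 0.071 m and angle between the z axis of gate_grip and the z axis of tote_slot, either way round below 0.1 rad and angle between the x axis of gate_grip and the x axis of tote_slot, either way round below 0.1 rad and height (world z) of tote_corner below 0.014 m and angle between tote_handle's own z axis and vertical below 0.05 rad), for 0.2 s.
2. the tote is lifted clear of the worktop by the gripper (height (world z) of tote_corner above 0.04 m and contact force between the fingers and tote above 1 N), for 0.2 s.
At the end, for the whole second after the job is handed in: Fingers hold the tote, marked inside corner over 40 mm up; open end and marked side each slope down over 8.6 degrees, whole tilt under 54; gate home (tab centre within 7 mm of the slot middle, under 71 mm above its floor); stopper centres within 85 mm of the corner; all below 0.03 m/s (all of step 2 and angle between tote_handle's own x axis and vertical below 1.42 rad and angle between tote_handle's own y axis and vertical above 1.72 rad and angle between tote_handle's own z axis and vertical below 0.95 rad and x of gate_grip in the frame of tote_slot between -0.007 and 0.007 m and y of gate_grip in the frame of tote_slot between -0.006 and 0.006 m and z of gate_grip in the frame of tote_slot below 0.071 m and angle between the z axis of gate_grip and the z axis of tote_slot, either way round below 0.1 rad and angle between the x axis of gate_grip and the x axis of tote_slot, either way round below 0.1 rad and distance between each of stopper_1_mid, stopper_2_mid, stopper_3_mid and tote_corner below 0.085 m and linear speed of each of tote, stopper_1, stopper_2, stopper_3 below 0.03 m/s); the arm keeps its last pose, push and grip.
It fails at once if the flask is pushed more than 3 cm or tipped over (distance of flask_100 from where it was at the start of the episode above 0.03 m or angle between flask_100's own z axis and vertical above 0.5 rad).
It fails at once if the beaker is pushed more than 3 cm or tipped over (distance of beaker_250 from where it was at the start of the episode above 0.03 m or angle between beaker_250's own z axis and vertical above 0.5 rad).
It fails at once if the cork ring is pushed more than 3 cm or tipped over (distance of cork_ring from where it was at the start of the episode above 0.03 m or angle between cork_ring's own z axis and vertical above 0.5 rad).
It fails at once if a stopper falls out of the tote (more than 0.2 m from the middle of its handle) (distance between any of stopper_1_mid, stopper_2_mid, stopper_3_mid and tote_handle above 0.2 m).
It fails at once if the tote is tipped beyond 60 degrees (angle between tote_handle's own z axis and vertical above 1.05 rad).
It also fails if it takes over 51 s, if anything falls off the work surface, if the arm or the gripper's body presses on something with over 40 N, if the wrist force passes 120 N, or if a joint passes its speed limit or range.

### The arm

A 6-joint arm with a two-finger parallel gripper is mounted at the origin on a cart in front of the work surface, level with it; the furniture and walls round the work are solid. World frame = base frame: x ahead of the robot, y to its left, z up, the work surface at z = 0. Lengths are in mm, angles in rad, forces in N, time in s.
With the tool pointing down it reaches from about 350 to 775 mm from the base axis. Payload 7.3 kg.
Tool frame: the origin (TCP) lies at the very end of the fingers, on their centre line; the grasp point (between the pads) lies 19 mm behind it; z points along the fingers, y is the line along which they close (so a half turn about z gives the same grasp; the last joint's range is limited). The gripper opens to 92 mm and grips with 3 to 60 N. Pads are 19 mm wide; open, the fingers measure 130 mm over their backs; the gripper's body (75 mm by 190 mm) begins 47 mm behind the grasp point.
Start: joints at [-1.251, 0.342, 1.524, -0, 1.275, -0.146], TCP at [235.821, -469.077, 226.741] pointing down, gripper open.
Joint ranges: [-2.53, 2.53], [-0.77, 2.02], [0.04, 2.7], [-1, 4.14], [0.28, 2.66], [-3.11, 3.11]. Speed limits (rad/s): [2.57, 2.57, 3.14, 3.14, 3.14, 3.14].

### API

Orientations are given as [roll, pitch, yaw] about the fixed x, y, z axes, in that order (R = Rz(yaw) Ry(pitch) Rx(roll)).
In Python, from plant import * gives the robot as it stands.
- The arm moves only by the tool arm_command, never from a script. Its arguments are lists of equal length, an entry for each row: "gripper": the finger opening in mm, from 0 to 91.8; "dp": the shift along the tool's x, y, z in units of 25 mm (1.0 is 25 mm), a list of three; "twist": the turn about the tool's z in units of 5 degrees (1.0 is 5 degrees). A call has exactly 5 rows; each row shifts and turns the commanded pose from where the row before left it, along the tool's axes as they then stand; what a row does not reach is not made up. A row lasts 1/8 s, in which the tool goes at most 62.5 mm and 10.7 degrees, less where a joint would pass 70% of its speed; a pose out of reach is approached as far as the arm can. A call is refused whole if a number of a shift passes 1 or a number of a turn 1, either way. A call with a gripper value outside its range is refused whole. The fingers move at their own pace and stop on an object; the grip force is fixed at half the most. Time passes only in rows, so rows that do not move let the fingers close, or fill a call up. It gives the time, the measured TCP pose, the force, the opening and the grip force at its end, in the units of the state.
- get_obs(): the state, without advancing time (a new reading comes with each control period).
- capture(name): name is "scene" or "side" or "wrist"; returns the picture (420x560x3 uint8, red, green, blue); there is no depth.
- get_calibration(name): a dict with "mtx" (3x3 intrinsics, pixels), "position" and "attitude" of the camera in the world; the wrist camera has in their place "mount" (4x4, takes a point from camera to tool coordinates, whose origin is the TCP and whose axes are the flange's). Camera axes: x right, y down, z forward; pixel columns grow to the right and rows downward; lengths in mm; the calibration is good to about 2 mm. A picture is of the moment at which its call begins: read the wrist's pose just before it. get_calibration takes no time and is no camera call.
- close_job(): hands the job in; it is judged then, once.
The state is a dict: "time": time; "joint_positions": joint angles; "dq": joint speeds; "tau": joint torques, N m; "tool_pos": TCP position; "tcp_rot": TCP orientation; "contact_force": force on the tool from outside, world axes, zero at the start; "moment": the same for the moment, N m; "grip_width": finger opening in mm; "finger_force": force on a finger pad.
Only numpy, scipy, OpenCV 4.12 (cv2) and the standard library are available. Lean on these libraries where they do the work, as an engineer would, in place of code of your own. Each camera call takes 0.05 s, during which the arm holds its last target. There are 200 camera calls.

## Working session

There is one attempt and no reset: what is moved stays moved. The work goes in short steps, Python scripts to look and compute and a tool call to move; the robot and the scene stay as the last step left them, time stands still between calls to the robot, and variables do not carry over. Pictures are saved under pics/ and viewed, at most 10 in all, crops included, and the job is handed in when it is done.

Besides the shell and the picture viewer there is one more tool, called as name([rows], argument=value, ...), one row to a line, values as JSON. arm_command: Moves the arm, as the interface text tells. Its arguments: {"type":"object","properties":{"gripper":{"type":"array"},"dp":{"type":"array"},"twist":{"type":"array"}},"required":["gripper","dp","twist"]}

```bash
mkdir -p pics; ls; python3 - <<'E'
from plant import *
import cv2, numpy as np
o=get_obs(); print({k:np.round(v,3).tolist() for k,v in o.items()})
ims=[capture(n) for n in("scene","side")]
for n,i in zip(("scene","side"),ims): cv2.imwrite(f"pics/{n}0.png",i[:,:,::-1])
for n in("scene","side","wrist"): print(n,get_calibration(n))
E
```

```text
pics
{'time': 0.0, 'joint_positions': [-1.251, 0.343, 1.525, -0.0, 1.275, -0.146], 'dq': [-0.001, 0.001, 0.0, -0.0, -0.001, 0.001], 'tau': [-0.004, -43.126, -24.422, 0.071, 0.056, -0.0], 'tool_pos': [235.682, -468.673, 226.033], 'tcp_rot': [-3.14, -0.0, 0.466], 'contact_force': [-1.252, 0.38, -0.635], 'moment': [-0.031, -0.018, 0.046], 'finger_force': 0.0, 'grip_width': 91.848}
scene {'mtx': array([[477.39290869,   0.        , 283.68935048],
       [  0.        , 477.39290869, 217.40943154],
       [  0.        ,   0.        ,   1.        ]]), 'position': array([-87.58889478, 701.21653723, 773.83284078]), 'attitude': array([-2.19602321,  0.02397696, -2.31332519])}
side {'mtx': array([[416.27457004,   0.        , 280.78693727],
       [  0.        , 416.27457004, 212.96768311],
       [  0.        ,   0.        ,   1.        ]]), 'position': array([ 648.88334317, -753.50993382,  476.57357571]), 'attitude': array([-1.99035425, -0.00248684,  0.02543487])}
wrist {'mtx': array([[377.09051075,   0.        , 277.34262922],
       [  0.        , 377.09051075, 213.20254373],
       [  0.        ,   0.        ,   1.        ]]), 'mount': array([[ 1.05518910e-03, -9.59826184e-01, -2.80593268e-01,
         7.64900727e+01],
       [ 9.99999395e-01,  9.25933505e-04,  5.93218933e-04,
         2.93420047e-01],
       [-3.09576357e-04, -2.80593725e-01,  9.59826581e-01,
        -1.58832321e+02],
       [ 0.00000000e+00,  0.00000000e+00,  0.00000000e+00,
         1.00000000e+00]])}
```

View pics/scene0.png

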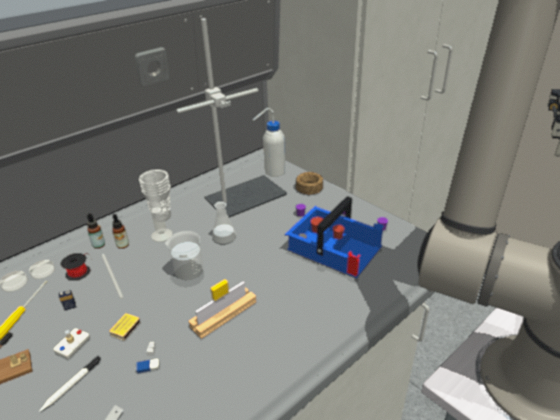

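View pics/side0.png

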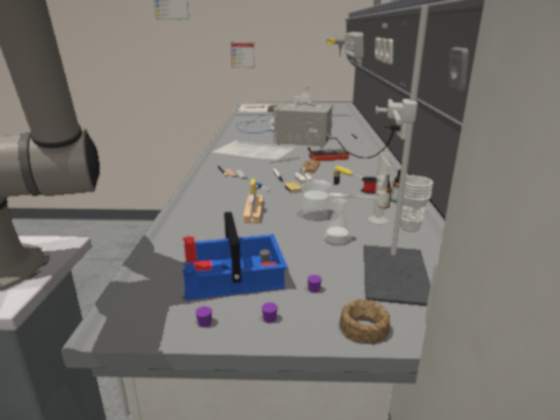

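```bash
cat > h.py <<'E'
from plant import *
import cv2, numpy as np
from scipy.spatial.transform import Rotation as R
def cam(n,o=None):
    c=get_calibration(n)
    if n=="wrist":
        o=o or get_obs(); Rt=R.from_euler('xyz',o['tcp_rot']).as_matrix(); M=c['mount']
        return c['mtx'],Rt@M[:3,:3],Rt@M[:3,3]+o['tool_pos']
    return c['mtx'],R.from_euler('xyz',c['attitude']).as_matrix(),np.array(c['position'])
def ray(C,px):
    K,Rm,p=C; d=Rm@np.linalg.solve(K,[px[0],px[1],1.]); return p,d/np.linalg.norm(d)
def plane(C,px,z):
    p,d=ray(C,px); return p+d*(z-p[2])/d[2]
def tri(rs):
    A=sum(np.eye(3)-np.outer(d,d) for p,d in rs); b=sum((np.eye(3)-np.outer(d,d))@p for p,d in rs)
    return np.linalg.solve(A,b)
def proj(C,X):
    K,Rm,p=C; q=K@(Rm.T@(np.asarray(X,float)-p)); return q[:2]/q[2]
def mask(im,lo,hi,roi=None):
    h=cv2.cvtColor(im,cv2.COLOR_RGB2HSV); m=cv2.inRange(h,np.array(lo),np.array(hi))
    if roi: z=np.zeros_like(m); x0,y0,x1,y1=roi; z[y0:y1,x0:x1]=m[y0:y1,x0:x1]; m=z
    return m
def cen(m):
    y,x=np.nonzero(m); return np.array([x.mean(),y.mean()]),len(x)
E
python3 - <<'E'
from h import *
S=cv2.imread("pics/scene0.png")[:,:,::-1].copy(); D=cv2.imread("pics/side0.png")[:,:,::-1].copy()
cs,cd=cam("scene"),cam("side")
Y=([20,150,100],[33,255,255])
a,n=cen(mask(S,*Y,(205,278,235,303)));b,m=cen(mask(D,*Y,(245,175,260,200)))
print("tab",a,n,b,m,tri([ray(cs,a),ray(cd,b)]))
for nm,im,roi in(("s",S,(310,192,362,262)),("d",D,(220,208,245,285))):
    k=mask(im,[0,0,0],[180,255,50],roi); c,n=cen(k); y,x=np.nonzero(k)
    print(nm,c,n,cv2.minAreaRect(cv2.findNonZero(k)))
B=([100,150,60],[130,255,255])
for C,im,roi in((cs,S,(280,200,390,275)),(cd,D,(180,230,290,300))):
    k=mask(im,*B,roi); pts=cv2.convexHull(cv2.findNonZero(k)); q=cv2.approxPolyDP(pts,4,True)[:,0]
    print([(p.tolist(),np.round(plane(C,p,55)[:2]).tolist(),np.round(plane(C,p,0)[:2]).tolist()) for p in q])
print("stand", [np.round(plane(cs,p,22)).tolist() for p in ((191,322),(256,292),(200,333),(257,301))])
print("flask",plane(cs,(223,240),0),"beaker",plane(cs,(187,276),0),"ring",plane(cs,(309,188),18))
E
for s in scene side; do :; done; python3 -c "
import cv2,numpy as np
a=cv2.imread('pics/scene0.png')[190:280,280:390];b=cv2.imread('pics/side0.png')[205:300,180:290]
a=cv2.resize(a,(400,330),interpolation=3);b=cv2.resize(b,(400,330),interpolation=3);cv2.imwrite('pics/crop.png',np.hstack([a,b]))"
```

```text
tab [219.50884956 289.39380531] 226 [252.66666667 187.08333333] 24 [544.59914345 325.64020192  72.47502442]
s [332.85054945 219.21318681] 455 ((331.35723876953125, 223.9363555908203), (19.146827697753906, 62.702049255371094), 36.11934280395508)
d [232.94639175 245.04536082] 485 ((233.28684997558594, 246.95635986328125), (69.03138732910156, 10.810332298278809), 81.34745788574219)
[([382, 225], [462.0, -113.0], [504.0, -175.0]), ([380, 246], [414.0, -44.0], [452.0, -101.0]), ([359, 273], [387.0, 63.0], [424.0, 15.0]), ([289, 249], [556.0, 117.0], [605.0, 73.0]), ([286, 234], [603.0, 83.0], [656.0, 36.0]), ([314, 207], [636.0, -49.0], [692.0, -106.0])]
[([273, 236], [612.0, 66.0], [607.0, 173.0]), ([286, 266], [642.0, -60.0], [642.0, 30.0]), ([283, 287], [638.0, -131.0], [637.0, -50.0]), ([186, 298], [474.0, -169.0], [451.0, -93.0]), ([184, 270], [449.0, -80.0], [423.0, 8.0]), ([198, 242], [452.0, 33.0], [426.0, 135.0])]
stand [[554.0, 399.0, 22.0], [527.0, 245.0, 22.0], [516.0, 402.0, 22.0], [504.0, 261.0, 22.0]]
flask [751.85233897 171.29316059   0.        ] beaker [700.73638092 315.97197962   0.        ] ring [ 753.26685465 -147.28604769   18.        ]
```

View pics/crop.png

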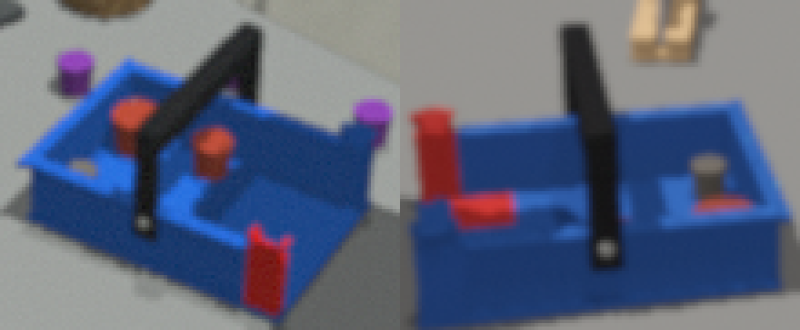

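The crop shows the bar's top ends at about scene (318,228)/(348,198), and the tote opens toward the robot with the red post at +y. The yellow tab is at (545,326,72) mm. I'm moving now and will look at the tote on the way.

arm_command([
  [1, -0.9, 0],
  [1, -0.9, 0],
  [1, -0.9, 0],
  [1, -0.9, 0],
  [1, -0.9, 0],
], gripper=[91, 91, 91, 91, 91], twist=[0, 0, 0, 0, 0])

```text
time: 0.72
tool_pos: [297.1, -311.2, 226.5]
tcp_rot: [-3.141, -0.0, 0.466]
contact_force: [0.5, -0.3, 0.1]
grip_width: 91.2
finger_force: 0.0
```

arm_command([
  [1, -0.9, 0],
  [1, -0.9, 0],
  [1, -0.9, 0],
  [1, -0.9, 0],
  [1, -0.9, 0],
], gripper=[91, 91, 91, 91, 91], twist=[0, 0, 0, 0, 0])

```text
time: 1.35
tool_pos: [358.2, -154.6, 226.5]
tcp_rot: [-3.141, 0.0, 0.466]
contact_force: [-0.1, -0.5, 0.4]
grip_width: 91.2
finger_force: 0.0
```

arm_command([
  [1, -0.9, -0.5],
  [1, -0.9, -0.5],
  [1, -0.9, -0.5],
  [0.5, -0.4, 0],
  [0, 0, 0],
], gripper=[91, 91, 91, 91, 91], twist=[0, 0, 0, 0, 0])

```text
time: 1.98
tool_pos: [401.5, -46.5, 264.0]
tcp_rot: [-3.141, 0.0, 0.468]
contact_force: [0.4, -0.7, -0.8]
grip_width: 91.0
finger_force: 0.0
```

```bash
python3 - <<'E'
from h import *
import pickle
o=get_obs(); im=capture("wrist"); print(o['tool_pos'],o['tcp_rot'],o['joint_positions'],o['time'])
pickle.dump((o,im),open("w1.pkl","wb")); cv2.imwrite("pics/w1.png",im[:,:,::-1])
E
```

```text
[401.47630693 -46.4724205  264.00521014] [-3.14135900e+00  4.14567933e-04  4.68016822e-01] [-3.05322640e-01  8.54632001e-02  1.75278730e+00 -1.26883197e-04
  1.30380203e+00  7.97490417e-01] 1.975
```

View pics/w1.png

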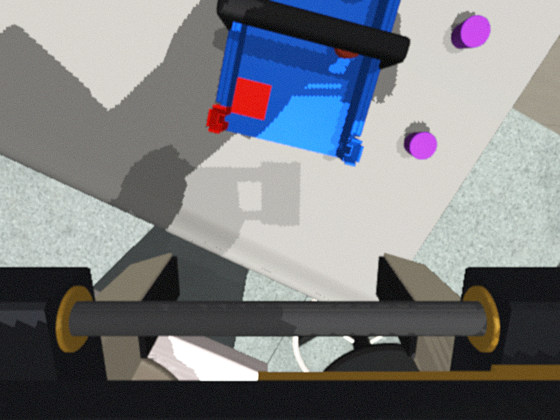

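The wrist view shows the red post top at (217,118), the blue post top at (350,150), and the bar from (222,10) to (408,48).

```bash
python3 - <<'E'
from h import *
import pickle
o,im=pickle.load(open("w1.pkl","rb")); C=cam("wrist",o)
k=mask(im,[0,0,0],[180,255,60],(200,0,420,75)); n,l,st,ce=cv2.connectedComponentsWithStats(k); i=1+st[1:,4].argmax()
r=cv2.minAreaRect(cv2.findNonZero((l==i).astype(np.uint8))); b=cv2.boxPoints(r); print(r,st[i]); 
P=[plane(C,p,119) for p in b]; print(np.round(P,1).tolist(),np.mean(P,0))
red=mask(im,[0,180,80],[8,255,255],(195,60,300,140)); n,l,st,ce=cv2.connectedComponentsWithStats(red); print(st[1:].tolist(),ce[1:].round(1).tolist())
L,Rr=plane(C,(217,118),67),plane(C,(350,150),67); d=L-Rr
print("slot",L,Rr,(L+Rr)/2,np.linalg.norm(d),"yaw",np.degrees(np.arctan2(-d[0],d[1])))
m,a=cen(mask(im,[0,180,80],[8,255,255],(230,75,275,122))); print("sq",plane(C,m,8))
E
```

```text
((310.81536865234375, 30.61710548400879), (195.4709930419922, 38.0312614440918), 14.390461921691895) [ 217    0  193   69 5389]
[[497.1, 55.6, 119.0], [522.0, 59.3, 119.0], [556.2, -78.5, 119.0], [531.3, -85.9, 119.0]] [526.64162663 -12.3734313  119.        ]
[[207, 79, 63, 54, 1493]] [[240.8, 104.0]]
slot [433.07199903  30.97872456  67.        ] [462.87182657 -92.19038714  67.        ] [447.9719128  -30.60583129  67.        ] 126.72276748581332 yaw 13.600915570314971
sq [461.14622523  15.08512308   8.        ]
```

arm_command([
  [1, -0.9, 0],
  [1, -0.9, 0],
  [1, -0.9, 0],
  [1, -0.9, 0],
  [1, -0.9, 0],
], gripper=[91, 91, 91, 91, 91], twist=[0, 0, 0, 0, 0])

```text
time: 2.65
tool_pos: [462.9, 109.3, 263.8]
tcp_rot: [3.141, 0.001, 0.465]
contact_force: [-0.1, 0.2, 0.7]
grip_width: 91.2
finger_force: 0.0
```

arm_command([
  [0.6, -0.8, 0],
  [0.6, -0.8, 0],
  [0.6, -0.8, 0],
  [0, -0.5, 0],
  [0, -0.5, 0],
], gripper=[91, 91, 91, 91, 91], twist=[-1, -1, -1, -1, -1])

```text
time: 3.28
tool_pos: [451.9, 201.2, 263.6]
tcp_rot: [-3.141, 0.001, 0.904]
contact_force: [-1.4, 0.2, 0.3]
grip_width: 90.7
finger_force: 0.0
```

arm_command([
  [0, 0, 0.5],
  [0, 0, 0.5],
  [0, 0, 0.5],
  [0, 0, 0.5],
  [0, 0, 0],
], gripper=[91, 91, 91, 91, 91], twist=[-1, -1, -1, -1, -1])

```text
time: 3.9
tool_pos: [451.5, 200.4, 212.8]
tcp_rot: [-3.139, 0.002, 1.34]
contact_force: [0.3, 0.4, 0.4]
grip_width: 90.8
finger_force: 0.0
```

```bash
python3 - <<'E'
from h import *
import pickle
o=get_obs(); im=capture("wrist"); print(o['tool_pos'],o['tcp_rot'],o['joint_positions'],o['time'])
pickle.dump((o,im),open("w2.pkl","wb")); cv2.imwrite("pics/w2.png",im[:,:,::-1])
C=cam("wrist",o);print("tab px",proj(C,(545,326,92)))
E
```

```text
[451.53814593 200.4211471  212.79456898] [-3.13903525e+00  1.86963931e-03  1.34001625e+00] [ 2.62749373e-01  2.99595154e-01  1.62658976e+00 -4.63441548e-04
  1.21854571e+00  4.93692417e-01] 3.9
tab px [371.02112334  -4.12437511]
```

View pics/w2.png

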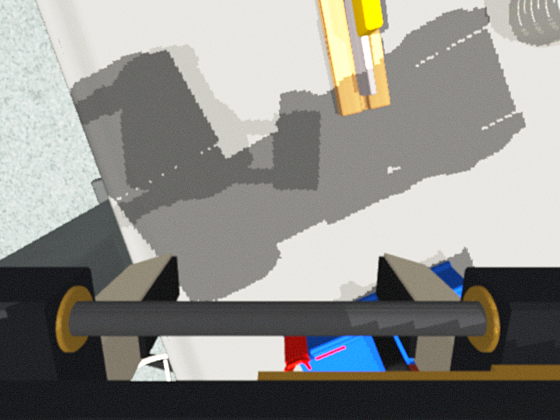

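The stand and tab appear at the top right, with the tab at about (370,10). I'm moving closer.

arm_command([
  [0.8, 0.8, 0],
  [0.8, 0.8, 0],
  [0.8, 0.8, 0],
  [0, 0, 0],
  [0, 0, 0],
], gripper=[91, 91, 91, 91, 91], twist=[-0.6, 0, 0, 0, 0])

```text
time: 4.58
tool_pos: [522.0, 247.9, 213.8]
tcp_rot: [-3.14, 0.001, 1.39]
contact_force: [-0.1, 0.3, -0.4]
grip_width: 91.0
finger_force: 0.0
```

```bash
python3 - <<'E'
from h import *
import pickle
o=get_obs(); im=capture("wrist"); print(o['tool_pos'],o['tcp_rot'],o['time'])
cv2.imwrite("pics/w3.png",im[:,:,::-1]); pickle.dump((o,im),open("w3.pkl","wb"))
C=cam("wrist",o); print("exp",proj(C,(545,326,92)))
k=mask(im,[20,150,190],[33,255,255]); n,l,st,ce=cv2.connectedComponentsWithStats(k); print(st[1:][st[1:,4]>80],ce[1:][st[1:,4]>80])
i=1+st[1:,4].argmax(); r=cv2.minAreaRect(cv2.findNonZero((l==i).astype(np.uint8))); print(r)
print(np.round([plane(C,p,92) for p in cv2.boxPoints(r)],1).tolist())
E
```

```text
[522.0463811  247.93893338 213.77211116] [-3.14040377e+00  1.01689146e-03  1.38961686e+00] 4.575
exp [288.40528488  95.42879121]
[[275  65  26  59 972]] [[287.46707819  94.48251029]]
((287.3377380371094, 94.45899963378906), (58.176124572753906, 17.432449340820312), 80.21759033203125)
[[538.2, 346.3, 92.0], [550.3, 346.0, 92.0], [550.8, 306.5, 92.0], [538.2, 306.7, 92.0]]
```

View pics/w3.png

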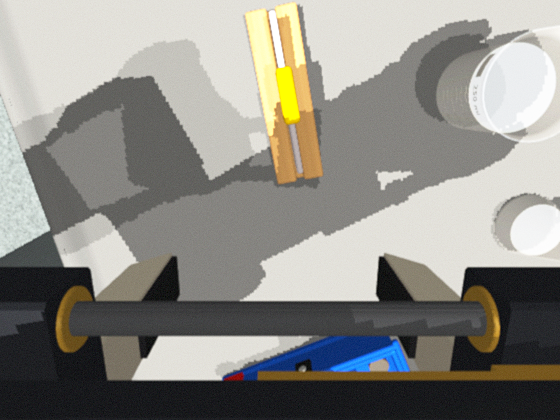

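The tab is centred at (287,94) px, which is (544.4, 326.4) at its top, and its yaw is near 0.4°. Next I twist 11° and come down on it.

arm_command([
  [0, 0, 0],
  [0, 0, 0],
  [1, 0.46, 0.2],
  [1, 0.46, 0.8],
  [1, 0, 0.96],
], gripper=[91, 91, 91, 91, 91], twist=[-1, -1, -0.16, 0, 0])

```text
time: 5.25
tool_pos: [545.8, 323.9, 165.4]
tcp_rot: [3.14, -0.0, 1.578]
contact_force: [-0.4, -0.0, -0.0]
grip_width: 90.8
finger_force: 0.0
```

arm_command([
  [0.13, 0, 1],
  [0, 0, 1],
  [0, 0, 1],
  [0, 0, 1],
  [0, 0, 0],
], gripper=[91, 91, 91, 91, 91], twist=[0, 0, 0, 0, 0])

```text
time: 5.88
tool_pos: [543.7, 326.0, 63.7]
tcp_rot: [-3.138, 0.002, 1.579]
contact_force: [1.1, 0.0, 0.8]
grip_width: 90.9
finger_force: 0.0
```

arm_command([
  [0, 0, 0],
  [0, 0, 0],
  [0, 0, 0],
  [0, 0, 0],
  [0, 0, 0],
], gripper=[0, 0, 0, 0, 0], twist=[0, 0, 0, 0, 0])

```text
time: 6.5
tool_pos: [545.3, 327.2, 65.3]
tcp_rot: [3.141, 0.0, 1.579]
contact_force: [-0.7, 0.2, -0.0]
grip_width: 45.9
finger_force: 0.0
```

arm_command([
  [0, 0, 0],
  [0, 0, 0],
  [0, 0, 0],
  [0, 0, 0],
  [0, 0, 0],
], gripper=[0, 0, 0, 0, 0], twist=[0, 0, 0, 0, 0])

```text
time: 7.12
tool_pos: [544.9, 327.2, 65.1]
tcp_rot: [-3.141, 0.0, 1.579]
contact_force: [-1.2, 0.3, -0.1]
grip_width: 11.7
finger_force: 30.0
```

arm_command([
  [0, 0, -0.6],
  [0, 0, -1],
  [0, 0, -1],
  [0, -0.4, -1],
  [-0.8, -0.6, -0.6],
], gripper=[0, 0, 0, 0, 0], twist=[0, 0, 0, 0, 0])

```text
time: 7.75
tool_pos: [521.1, 307.8, 172.7]
tcp_rot: [3.138, -0.002, 1.581]
contact_force: [-0.4, 0.3, -0.7]
grip_width: 12.0
finger_force: 30.0
```

arm_command([
  [-1, -0.6, 0],
  [-1, -0.6, 0],
  [-1, -0.6, 0],
  [-1, -0.6, 0],
  [-1, -0.6, 0],
], gripper=[0, 0, 0, 0, 0], twist=[0, 0, 0, 0, 0])

```text
time: 8.38
tool_pos: [446.5, 180.6, 171.4]
tcp_rot: [3.139, -0.0, 1.579]
contact_force: [-0.3, -0.5, 0.1]
grip_width: 11.4
finger_force: 30.0
```

arm_command([
  [-1, 0, 0],
  [-1, 0, 0],
  [-1, 0, 0],
  [-0.6, 0, 0],
  [0, 0, 0],
], gripper=[0, 0, 0, 0, 0], twist=[0, -0.64, -1, -1, 0])

```text
time: 9.0
tool_pos: [451.4, 90.8, 171.2]
tcp_rot: [3.14, 0.001, 1.807]
contact_force: [-0.0, 0.9, -0.7]
grip_width: 11.8
finger_force: 30.0
```

```bash
python3 - <<'E'
from h import *
import pickle
o=get_obs(); im=capture("wrist"); print(o['tool_pos'],o['tcp_rot'],o['time'])
cv2.imwrite("pics/w4.png",im[:,:,::-1]); pickle.dump((o,im),open("w4.pkl","wb"))
E
```

```text
[451.38555602  90.84739453 171.1726396 ] [3.13979510e+00 5.69650396e-04 1.80714193e+00] 9.0
```

View pics/w4.png

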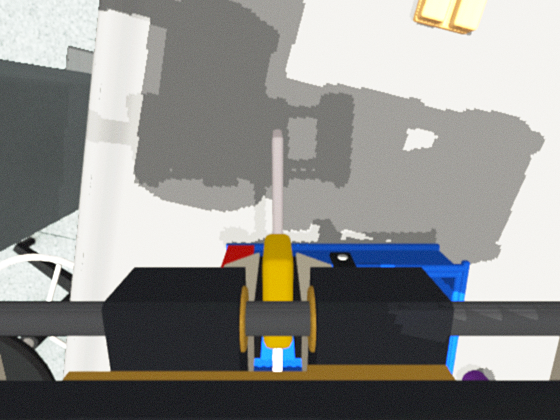

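The red post edge is at (228,243), the +y wall rim along row 244, and the back rim corner at about (468,262).

```bash
python3 - <<'E'
from h import *
import pickle
o,im=pickle.load(open("w4.pkl","rb")); C=cam("wrist",o)
yaw=np.radians(13.6); ex=np.array([np.cos(yaw),np.sin(yaw)]); ey=np.array([-ex[1],ex[0]])
s=np.array([448,-30.6])
def T(p,z): q=plane(C,p,z)[:2]-s; return np.round([q@ex,q@ey],1)
for p in [(228,243),(254,245),(232,266)]: print(p,T(p,67),T(p,55))
for p in [(330,245),(430,245),(438,246),(468,262),(455,262)]: print(p,T(p,55))
b=mask(im,[100,150,60],[130,255,255],(300,200,500,300))
for x in(325,400,430): print(x,np.nonzero(b[:,x])[0][:1])
for y in(268,285,295): print(y,np.nonzero(b[y])[0][-1:], )
o=get_obs(); d=s-o['tool_pos'][:2]; yt=o['tcp_rot'][2]; print("tool d",d@[np.cos(yt),np.sin(yt)],d@[np.sin(yt),-np.cos(yt)])
E
```

```text
(228, 243) [-3.8 92.8] [-5.4 88.2]
(254, 245) [15.5 91.2] [14.7 86.5]
(232, 266) [-1.4 74.2] [-3.  68.8]
(330, 245) [74.  86.5]
(430, 245) [151.9  86.5]
(438, 246) [158.3  85.6]
(468, 262) [183.6  72.1]
(455, 262) [173.3  72.1]
325 [244]
400 [244]
430 [244]
268 [468]
285 [465]
295 [463]
tool d -117.91997269167918 -31.653829846776755
```

arm_command([
  [-1, -0.3, 0],
  [-1, -0.3, 0],
  [-1, -0.3, 0],
  [-1, -0.3, 0],
  [-0.68, -0.06, 0],
], gripper=[0, 0, 0, 0, 0], twist=[0, 0, 0, 0, 0])

```text
time: 9.68
tool_pos: [448.1, -29.9, 170.6]
tcp_rot: [3.141, 0.0, 1.808]
contact_force: [0.8, 0.4, -0.6]
grip_width: 12.0
finger_force: 30.0
```

arm_command([
  [0, 0, 0.6],
  [0, 0, 0.6],
  [0, 0, 0.3],
  [0, 0, 0],
  [0, 0, 0],
], gripper=[0, 0, 0, 0, 0], twist=[0, 0, 0, 0, 0])

```text
time: 10.3
tool_pos: [448.3, -29.5, 133.2]
tcp_rot: [3.141, 0.0, 1.81]
contact_force: [-1.2, 0.6, -1.0]
grip_width: 11.7
finger_force: 30.0
```

```bash
python3 - <<'E'
from h import *
o=get_obs(); print(o['tool_pos'],o['tcp_rot'],o['time'],o['contact_force'])
a=capture("scene")[180:290,280:400]; b=capture("side")[190:310,170:300]
cv2.imwrite("pics/c5.png",np.hstack([cv2.resize(a,(400,400),interpolation=3),cv2.resize(b,(400,400),interpolation=3)])[:,:,::-1])
E
```

```text
[448.32697208 -29.46652586 133.19046368] [3.14075865e+00 4.68161881e-04 1.80984450e+00] 10.3 [-1.1635638   0.61795364 -0.97516863]
```

View pics/c5.png

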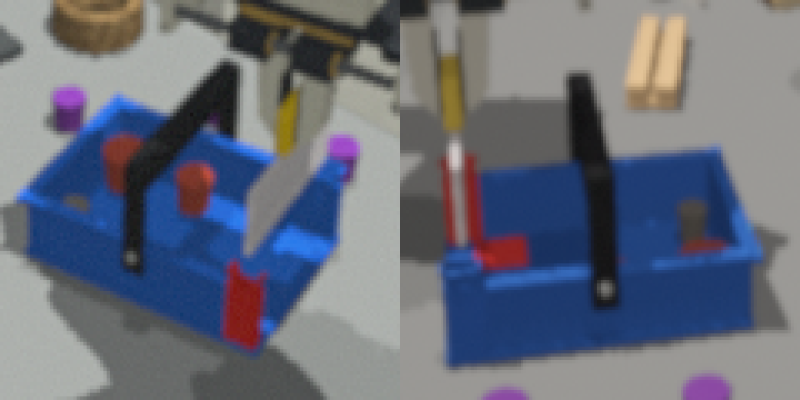

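The gate hangs just above both groove posts and is lined up with them in both views, so I'm lowering it.

arm_command([
  [0, 0, 0.4],
  [0, 0, 0.4],
  [0, 0, 0.4],
  [0, 0, 0],
  [0, 0, 0],
], gripper=[0, 0, 0, 0, 0], twist=[0, 0, 0, 0, 0])

```text
time: 11.02
tool_pos: [447.6, -29.6, 102.5]
tcp_rot: [-3.141, -0.0, 1.81]
contact_force: [-1.0, -0.5, -0.2]
grip_width: 11.6
finger_force: 30.0
```

arm_command([
  [0, 0, 0.4],
  [0, 0, 0.4],
  [0, 0, 0.3],
  [0, 0, 0],
  [0, 0, 0],
], gripper=[0, 0, 0, 0, 0], twist=[0, 0, 0, 0, 0])

```text
time: 11.65
tool_pos: [448.0, -29.6, 75.2]
tcp_rot: [-3.142, 0.0, 1.81]
contact_force: [-1.1, 0.0, -0.5]
grip_width: 11.8
finger_force: 30.0
```

arm_command([
  [0, 0, 0.2],
  [0, 0, 0.2],
  [0, 0, 0.05],
  [0, 0, 0],
  [0, 0, 0],
], gripper=[0, 0, 0, 0, 0], twist=[0, 0, 0, 0, 0])

```text
time: 12.28
tool_pos: [448.0, -29.7, 64.9]
tcp_rot: [3.141, 0.001, 1.81]
contact_force: [-4.3, 0.0, 13.7]
grip_width: 12.1
finger_force: 30.0
```

arm_command([
  [0, 0, 0],
  [0, 0, 0],
  [0, 0, 0],
  [0, 0, 0],
  [0, 0, -0.1],
], gripper=[50, 50, 50, 50, 50], twist=[0, 0, 0, 0, 0])

```text
time: 12.9
tool_pos: [447.8, -29.6, 66.4]
tcp_rot: [-3.141, -0.0, 1.81]
contact_force: [-0.1, -0.2, 0.4]
grip_width: 49.5
finger_force: 0.0
```

arm_command([
  [0, 0, -0.5],
  [0, 0, -1],
  [0, 0, -1],
  [0, 0, -1],
  [0, 0, -1],
], gripper=[50, 50, 50, 50, 50], twist=[0, 0, 0, 0, 0])

```text
time: 13.52
tool_pos: [447.9, -29.6, 180.7]
tcp_rot: [3.141, 0.001, 1.81]
contact_force: [0.5, -0.1, -0.3]
grip_width: 50.4
finger_force: 0.0
```

```bash
python3 - <<'E'
from h import *
import pickle
o=get_obs(); im=capture("wrist"); print(o['tool_pos'],o['tcp_rot'],o['time'],o['joint_positions'])
a=capture("scene")[180:290,280:400]; b=capture("side")
cs,cd=cam("scene"),cam("side"); Y=([20,150,80],[33,255,255])
fs=capture("scene")
for n,i,r in(("s",fs,(330,180,400,270)),("d",b,(170,180,230,260))):
    print(n,cen(mask(i,*Y,r)))
p=cen(mask(fs,*Y,(330,180,400,270)))[0];q=cen(mask(b,*Y,(170,180,230,260)))[0]
X=tri([ray(cs,p),ray(cd,q)]);print("tab",X)
b=b[190:310,170:300]
w=cv2.resize(im[:260],(400,186))
top=np.hstack([cv2.resize(a,(400,400),interpolation=3),cv2.resize(b,(400,400),interpolation=3)])
cv2.imwrite("pics/c6.png",np.vstack([top,np.hstack([w,w*0])])[:,:,::-1])
E
```

```text
[447.8705377  -29.55988699 180.73102736] [3.14066206e+00 5.72513819e-04 1.80971268e+00] 13.525 [-2.36893453e-01  2.50229736e-01  1.79419219e+00 -9.29310069e-05
  1.09608127e+00 -4.75767642e-01]
s (array([365.67961165, 235.87378641]), 103)
d (array([189.05504587, 248.32110092]), 109)
tab [448.24970336 -30.12868879  73.96263189]
```

View pics/c6.png

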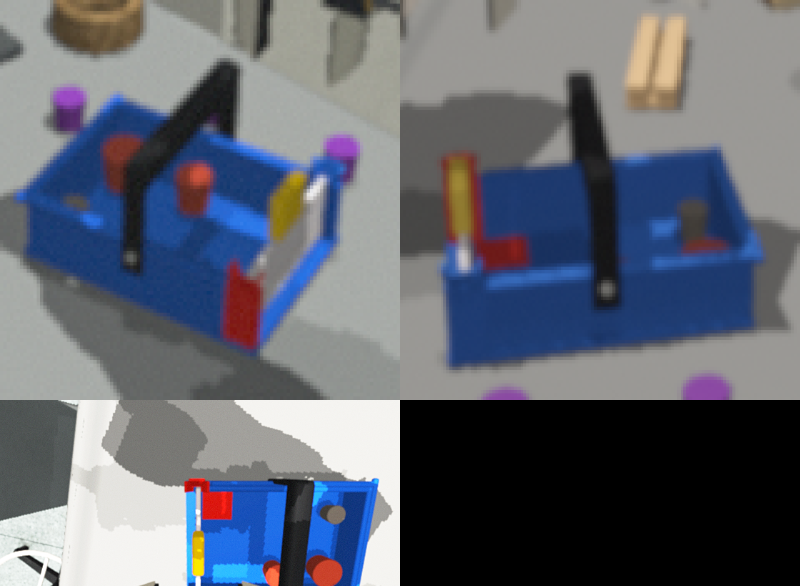

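The gate sits home: the tab triangulates to (448,-30,74) and all three stoppers are inside. Next is the bar.

arm_command([
  [0, 1, 0],
  [0, 1, 0],
  [0, 1, 0],
  [0, 0.46, 0.3],
  [0, 0, 0.5],
], gripper=[60, 60, 60, 60, 60], twist=[0, 0, 0, 0, 0])

```text
time: 14.35
tool_pos: [531.6, -9.0, 157.5]
tcp_rot: [-3.14, -0.0, 1.81]
contact_force: [-0.4, 0.4, 0.1]
grip_width: 59.7
finger_force: 0.0
```

arm_command([
  [0, 0, 0.7],
  [0, 0, 0.7],
  [0, 0, 0.8],
  [0, 0, 0.64],
  [0, 0, 0],
], gripper=[60, 60, 60, 60, 60], twist=[0, 0, 0, 0, 0])

```text
time: 14.98
tool_pos: [529.7, -9.1, 86.1]
tcp_rot: [-3.137, -0.002, 1.809]
contact_force: [-0.3, 0.5, 0.4]
grip_width: 59.5
finger_force: 0.0
```

arm_command([
  [0, 0, 0],
  [0, 0, 0],
  [0, 0, 0],
  [0, 0, 0],
  [0, 0, 0],
], gripper=[0, 0, 0, 0, 0], twist=[0, 0, 0, 0, 0])

```text
time: 15.6
tool_pos: [531.5, -9.2, 88.1]
tcp_rot: [-3.141, 0.0, 1.81]
contact_force: [-3.2, -1.6, 2.6]
grip_width: 18.1
finger_force: 30.0
```

```bash
python3 - <<'E'
from h import *
cs,cd=cam("scene"),cam("side")
for n,p in(("rod base",(223,207)),("column base",(162,237)),("bottle base",(273,175)),("plate near",(230,208)),("plate R",(287,190))): print(n,plane(cs,p,0).round())
print("rod base side",plane(cd,(396,255),0).round(), "rod top",tri([ray(cs,(205,20)),ray(cd,(420,10))]).round(),"clamp arm tips",[tri([ray(cs,a),ray(cd,b)]).round() for a,b in(((181,109),(380,110)),((256,92),(412,112)))])
o=get_obs(); print(o['joint_positions'],o['tool_pos'],o['time'],o['grip_width'],o['finger_force'])
E
```

```text
rod base [875.  80.   0.]
column base [876. 280.   0.]
bottle base [ 908. -141.    0.]
plate near [857.  68.   0.]
plate R [ 812. -113.    0.]
rod base side [893.  86.   0.] rod top [874.  69. 507.] clamp arm tips [array([848., 175., 323.]), array([846., -37., 333.])]
[-1.61268005e-01  5.06093499e-01  1.68846592e+00 -4.51397623e-04
  9.47846765e-01 -3.99931863e-01] [531.50718097  -9.17977128  88.09898825] 15.6 18.050137750308323 30.000090301036835
```

The bar is gripped at an opening of 18 mm. Now I lift gently.

arm_command([
  [0, 0, -0.3],
  [0, 0, -0.6],
  [0, 0, -0.9],
  [0, 0, -1],
  [0, 0, -1],
], gripper=[0, 0, 0, 0, 0], twist=[0, 0, 0, 0, 0])

```text
time: 16.23
tool_pos: [531.9, -9.0, 184.5]
tcp_rot: [3.141, 0.0, 1.81]
contact_force: [-0.1, -0.0, -5.0]
grip_width: 17.8
finger_force: 30.0
```

arm_command([
  [0, 0, -1],
  [0, 0, -1],
  [0, 0, -0.8],
  [0.3, 0, -0.5],
  [0.6, 0, 0],
], gripper=[0, 0, 0, 0, 0], twist=[0, 0, 0, 0, 0])

```text
time: 16.85
tool_pos: [526.7, 13.3, 266.3]
tcp_rot: [3.14, 0.001, 1.809]
contact_force: [0.6, 0.4, -5.8]
grip_width: 17.8
finger_force: 30.0
```

arm_command([
  [0.98, 0.17, 0],
  [0.97, 0.26, 0],
  [0.94, 0.34, 0],
  [0.91, 0.42, 0],
  [0.87, 0.5, 0],
], gripper=[0, 0, 0, 0, 0], twist=[-1, -1, -1, -1, -1])

```text
time: 17.48
tool_pos: [517.1, 139.4, 264.3]
tcp_rot: [-3.14, -0.001, 2.25]
contact_force: [0.8, -0.5, -4.6]
grip_width: 17.5
finger_force: 30.0
```

arm_command([
  [0.82, 0.57, 0],
  [0.77, 0.64, 0],
  [0.71, 0.71, 0],
  [0.64, 0.77, 0],
  [0.57, 0.82, 0],
], gripper=[0, 0, 0, 0, 0], twist=[-1, -1, -1, -1, -1])

```text
time: 18.1
tool_pos: [508.9, 264.0, 264.2]
tcp_rot: [-3.14, -0.002, 2.686]
contact_force: [0.0, -0.8, -4.9]
grip_width: 17.8
finger_force: 30.0
```

arm_command([
  [0.5, 0.87, 0],
  [0.42, 0.91, 0],
  [0.34, 0.94, 0],
  [0.26, 0.97, 0],
  [0.17, 0.98, 0],
], gripper=[0, 0, 0, 0, 0], twist=[-1, -1, -1, -1, 0])

```text
time: 18.73
tool_pos: [500.9, 388.8, 264.0]
tcp_rot: [-3.14, -0.002, 3.033]
contact_force: [-0.4, 0.3, -4.5]
grip_width: 18.1
finger_force: 30.0
```

```bash
python3 - <<'E'
from h import *
o=get_obs(); print(o['joint_positions'].round(3) if hasattr(o['joint_positions'],'round') else o['joint_positions'],o['tool_pos'],o['tcp_rot'],o['time'])
E
```

```text
[ 0.539  0.53   1.123  0.     1.491 -0.923] [500.92073636 388.7860278  263.96150025] [-3.14011790e+00 -2.41465805e-03  3.03320831e+00] 18.725
```

arm_command([
  [-0.8, 0.78, -0.2],
  [-0.9, 0.87, -0.2],
  [-0.9, 0.87, -0.2],
  [-0.7, 0.68, 0],
  [-0.5, 0.49, 0],
], gripper=[0, 0, 0, 0, 0], twist=[0, 0, 0, 0, 0])

```text
time: 19.35
tool_pos: [606.4, 470.1, 278.0]
tcp_rot: [-3.14, -0.003, 3.032]
contact_force: [-0.0, -0.0, -4.7]
grip_width: 18.1
finger_force: 30.0
```

arm_command([
  [-0.5, 0.49, 0],
  [-0.5, 0.49, 0],
  [-0.5, 0.49, 0],
  [-0.5, 0.49, 0],
  [-0.5, 0.49, 0],
], gripper=[0, 0, 0, 0, 0], twist=[0, 0, 0, 0, 0])

```text
time: 19.98
tool_pos: [649.8, 503.4, 265.3]
tcp_rot: [3.122, 0.021, 3.032]
contact_force: [0.1, 0.1, -4.0]
grip_width: 17.9
finger_force: 30.0
```

```bash
python3 - <<'E'
from h import *
o=get_obs(); print(np.round(o['joint_positions'],3),o['tool_pos'],o['tcp_rot'],o['time'])
E
```

```text
[ 0.565  1.083  0.038  0.003  1.992 -0.895] [649.80492517 503.44228139 265.26012262] [3.12161031 0.02065554 3.03183785] 19.975
```

arm_command([
  [-1, 0.97, 0],
  [-1, 0.97, 0],
  [-1, 0.97, 0],
  [-1, 0.97, 0],
  [-1, 0.97, 0],
], gripper=[0, 0, 0, 0, 0], twist=[0, 0, 0, 0, 0])

```text
time: 20.6
tool_pos: [690.5, 534.2, 226.9]
tcp_rot: [3.047, 0.098, 3.027]
contact_force: [-0.1, 0.6, -5.3]
grip_width: 17.6
finger_force: 30.0
```

```bash
python3 - <<'E'
from h import *
o=get_obs(); print(np.round(o['joint_positions'],3),np.round(o['tau'],1),o['tool_pos'],o['tcp_rot'],o['time']); M=R.from_euler('xyz',o['tcp_rot']).as_matrix(); print(M.round(3))
E
```

```text
[ 0.566  1.134  0.037  0.013  1.835 -0.89 ] [ -0.  -81.2 -28.3   0.1  -0.5  -0. ] [690.52777623 534.18460845 226.85883237] [3.04688269 0.09761391 3.02672838] 20.6
[[-0.989  0.105  0.107]
 [ 0.114  0.99   0.083]
 [-0.097  0.094 -0.991]]
```

arm_command([
  [-1, 0.97, -0.7],
  [-1, 0.97, -0.7],
  [-1, 0.97, -0.7],
  [-1, 0.97, -0.7],
  [-1, 0.97, -0.7],
], gripper=[0, 0, 0, 0, 0], twist=[0, 0, 0, 0, 0])

```text
time: 21.22
tool_pos: [703.7, 544.7, 287.4]
tcp_rot: [2.958, 0.187, 3.014]
contact_force: [-0.3, 0.4, -4.2]
grip_width: 17.9
finger_force: 30.0
```

```bash
python3 - <<'E'
from h import *
o=get_obs(); print(np.round(o['joint_positions'],3),o['tool_pos'],o['tcp_rot'],o['time']); M=R.from_euler('xyz',o['tcp_rot']).as_matrix(); print(M.round(3))
E
```

```text
[ 0.564  1.069  0.037  0.025  1.775 -0.888] [703.65433989 544.71528134 287.43612011] [2.95793684 0.18685029 3.01416661] 21.225
[[-0.975  0.091  0.204]
 [ 0.125  0.98   0.158]
 [-0.186  0.179 -0.966]]
```

arm_command([
  [-1, 0.97, -0.6],
  [-1, 0.97, -0.6],
  [-1, 0.97, -0.6],
  [-1, 0.97, -0.6],
  [-1, 0.97, -0.6],
], gripper=[0, 0, 0, 0, 0], twist=[0, 0, 0, 0, 0])

```text
time: 21.85
tool_pos: [714.2, 553.1, 345.7]
tcp_rot: [2.869, 0.271, 2.994]
contact_force: [1.1, 0.4, -4.2]
grip_width: 17.6
finger_force: 30.0
```

arm_command([
  [-1, 0.97, -0.4],
  [-1, 0.97, -0.4],
  [-1, 0.97, -0.4],
  [-1, 0.97, -0.4],
  [-1, 0.97, -0.4],
], gripper=[0, 0, 0, 0, 0], twist=[0, 0, 0, 0, 0])

```text
time: 22.48
tool_pos: [726.5, 562.9, 394.2]
tcp_rot: [2.779, 0.352, 2.966]
contact_force: [-0.2, -0.7, -5.8]
grip_width: 17.4
finger_force: 30.0
```

```bash
python3 - <<'E'
from h import *
o=get_obs(); print(np.round(o['joint_positions'],3),o['tool_pos'],o['tcp_rot'],o['time']); M=R.from_euler('xyz',o['tcp_rot']).as_matrix(); print(M.round(3))
a=capture("scene"); cv2.imwrite("pics/s7.png",a[:,:,::-1]); b=capture("side")
b=cv2.imwrite("pics/d7.png",b[:,:,::-1])
E
```

```text
[ 0.559  0.969  0.037  0.048  1.638 -0.886] [726.49423882 562.90678315 394.21338895] [2.77878019 0.35170502 2.96638461] 22.475
[[-0.924  0.043  0.379]
 [ 0.164  0.942  0.293]
 [-0.344  0.333 -0.878]]
```

View pics/s7.png

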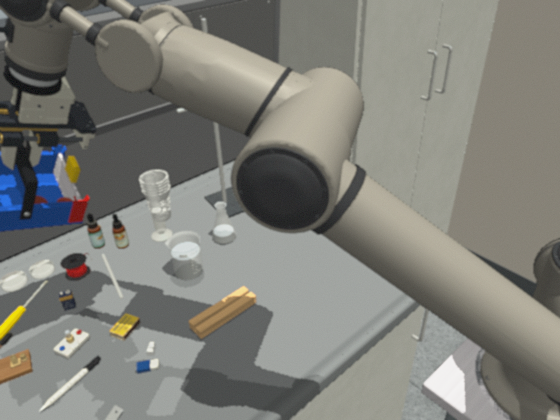

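The tote is held with its marked corner toward the robot at a tilt of about 28.6°, and the gate is in. Next I measure the stoppers with wrist masks.

```bash
cat > st.py <<'E'
from h import *
import sys
c=get_calibration("wrist"); K,M=c['mtx'],c['mount']
o=get_obs(); im=capture("wrist"); cv2.imwrite(f"pics/{sys.argv[1]}.png",im[:,:,::-1])
tp=lambda p,z:(lambda d:(M[:3,3]+d*(z-M[2,3])/d[2])[:2])(M[:3,:3]@np.linalg.solve(K,[p[0],p[1],1]))
def pj(X): q=K@(M[:3,:3].T@(np.array(X,float)-M[:3,3])); return (q[:2]/q[2]).round(0)
print("t",o['time'],"tilt z",R.from_euler('xyz',o['tcp_rot']).as_matrix()[2].round(3),"corner px",pj([60,-84,80]),"rim",pj([70,97,33]),pj([70,-97,33]))
h=cv2.cvtColor(im,cv2.COLOR_RGB2HSV)
for nm,lo,hi in(("red",[0,120,60],[14,255,255]),("yel",[20,150,80],[33,255,255]),("grey",[0,0,60],[180,70,175])):
    k=mask(im,lo,hi,(100,60,540,300)); k=cv2.morphologyEx(k,cv2.MORPH_OPEN,np.ones((3,3)))
    n,l,s,ce=cv2.connectedComponentsWithStats(k)
    for i in range(1,n):
        if 120<s[i,4]<6000: 
            q=tp(ce[i],66); print(nm,s[i].tolist(),ce[i].round(),"HSV",np.median(h[l==i],0),"tote(x,y)",(q[1]).round(),(q[0]).round(),"d",np.hypot(q[0]-60,q[1]+84).round())
E
python3 st.py w8
```

```text
t 22.575 tilt z [-0.346  0.334 -0.877] corner px [141. 128.] rim [474. 113.] [ 79. 113.]
red [349, 60, 17, 55, 498] [357.  87.] HSV [  6. 241. 207.] tote(x,y) 45.0 84.0 d 132.0
red [100, 113, 31, 29, 566] [115. 126.] HSV [  1.  239.  207.5] tote(x,y) -94.0 62.0 d 10.0
red [126, 140, 119, 58, 5535] [187. 165.] HSV [  4. 199. 160.] tote(x,y) -53.0 39.0 d 37.0
yel [266, 98, 22, 15, 153] [278. 105.] HSV [ 30. 255. 255.] tote(x,y) 1.0 74.0 d 86.0
yel [100, 217, 23, 72, 1285] [109. 250.] HSV [ 24. 255. 188.] tote(x,y) -107.0 -15.0 d 79.0
grey [132, 60, 144, 56, 3081] [193.  98.] HSV [ 23.  11. 158.] tote(x,y) -48.0 77.0 d 40.0
grey [362, 60, 38, 46, 934] [379.  81.] HSV [60. 13. 79.] tote(x,y) 57.0 87.0 d 144.0
grey [466, 60, 74, 28, 1148] [510.  70.] HSV [ 20.  38. 153.] tote(x,y) 130.0 93.0 d 217.0
grey [374, 102, 18, 14, 160] [383. 109.] HSV [ 40.   24.5 160.5] tote(x,y) 61.0 72.0 d 145.0
grey [261, 125, 38, 88, 2875] [281. 166.] HSV [50. 10. 82.] tote(x,y) 2.0 39.0 d 89.0
grey [103, 131, 12, 23, 173] [108. 141.] HSV [  7.  16. 159.] tote(x,y) -99.0 53.0 d 17.0
grey [108, 140, 25, 49, 524] [118. 163.] HSV [  7.  17. 160.] tote(x,y) -95.0 40.0 d 22.0
grey [114, 201, 11, 22, 151] [118. 212.] HSV [  7.  18. 160.] tote(x,y) -98.0 10.0 d 52.0
grey [136, 211, 9, 45, 200] [140. 233.] HSV [  6.   17.  171.5] tote(x,y) -86.0 -4.0 d 64.0
grey [304, 254, 23, 46, 576] [313. 275.] HSV [ 22.  43. 171.] tote(x,y) 24.0 -33.0 d 142.0
grey [222, 256, 31, 44, 616] [241. 274.] HSV [ 22.  43. 171.] tote(x,y) -23.0 -32.0 d 110.0
grey [489, 280, 51, 20, 588] [521. 293.] HSV [ 14.  20. 119.] tote(x,y) 161.0 -45.0 d 267.0
```

arm_command([
  [-1, 0.97, -0.3],
  [-1, 0.97, -0.3],
  [-1, 0.97, -0.3],
  [-1, 0.97, -0.3],
  [0, 0, 0],
], gripper=[0, 0, 0, 0, 0], twist=[0, 0, 0, 0, 1])

```text
time: 23.25
tool_pos: [734.8, 569.4, 435.1]
tcp_rot: [2.669, 0.375, 2.851]
contact_force: [0.0, 0.4, -4.9]
grip_width: 17.5
finger_force: 30.0
```

arm_command([
  [0, 0, 0],
  [0, 0, 0],
  [0, 0, 0],
  [0, 0, 0],
  [0, 0, 0],
], gripper=[0, 0, 0, 0, 0], twist=[1, 1, 0, -1, -1])

```text
time: 23.88
tool_pos: [734.9, 569.5, 433.2]
tcp_rot: [2.673, 0.377, 2.858]
contact_force: [-0.9, 0.3, -4.9]
grip_width: 17.8
finger_force: 30.0
```

arm_command([
  [0, 0, 0],
  [0, 0, 0],
  [0, 0, 0],
  [0, 0, 0],
  [0, 0, 0],
], gripper=[0, 0, 0, 0, 0], twist=[-1, -1, -1, -1, 0])

```text
time: 24.5
tool_pos: [734.8, 569.5, 433.2]
tcp_rot: [2.826, 0.51, -3.072]
contact_force: [0.4, -0.1, -4.7]
grip_width: 17.8
finger_force: 30.0
```

arm_command([
  [0, 0, 0],
  [0, 0, 0],
  [0, 0, 0],
  [0, 0, 0],
  [0, 0, 0],
], gripper=[0, 0, 0, 0, 0], twist=[0, 1, 1, 1, 0])

```text
time: 25.12
tool_pos: [734.9, 569.5, 432.9]
tcp_rot: [2.705, 0.413, 2.939]
contact_force: [0.5, 0.5, -4.6]
grip_width: 18.0
finger_force: 30.0
```

```bash
python3 st.py w9 | grep -v grey; python3 - <<'E'
import cv2,numpy as np
im=cv2.imread("pics/w9.png"); h=cv2.cvtColor(im,cv2.COLOR_BGR2HSV)
s=''
def c(p):
    H,S,V=[int(x) for x in p]
    if V<45: return '#'
    if S<75: return str(min(9,V//26))
    if H<3 or H>170: return 'R'
    if H<15: return 'o'
    if H<35: return 'y'
    if 100<H<130: return 'b'
    return '?'
for y in range(60,300,7): print(y,''.join(c(h[y,x]) for x in range(90,500,5)))
E
```

```text
t 25.125 tilt z [-0.401  0.388 -0.83 ] corner px [141. 128.] rim [474. 113.] [ 79. 113.]
red [322, 60, 16, 36, 280] [328.  77.] HSV [  6. 241. 224.] tote(x,y) 29.0 89.0 d 117.0
red [100, 113, 32, 29, 576] [115. 126.] HSV [  1. 238. 215.] tote(x,y) -94.0 62.0 d 10.0
red [125, 140, 113, 58, 5242] [184. 165.] HSV [  4. 198. 166.] tote(x,y) -55.0 39.0 d 36.0
yel [210, 64, 47, 47, 776] [233.  87.] HSV [ 30. 255. 255.] tote(x,y) -24.0 83.0 d 64.0
yel [100, 217, 23, 72, 1283] [109. 250.] HSV [ 24. 255. 193.] tote(x,y) -107.0 -15.0 d 78.0
60 99999566444559999999999999999999999999999999999o#225324699999999999995599999999999
67 9999565665456689999999999999999yy99999999999999oo225667699999999993399999999999999
74 9966566666b2336899565999999999yyyy9999999999999oo366566699999951799999999999999999
81 95666656662bbbo5666566565665yyyyy65899999999999oo266663o999#4999999999999999999999
88 656666556669949666665666566yyyy66569999999999999o163399982999999999999999999999923
95 66665565666656566566566657yyyy6666699999999999999o99995499999999999999999999424999
102 656566656666656566666666yyyy665556699999999
[... 1775 characters left out ...]
4444
249 yyyyyyy777667bbbb?bbb????bbbbbbbb#########b???b?bb??????????bbbbbbbbbbb?bbb4444444
256 yyyyyyy767669????????????bbbbbb66##########66b??????????????bbbbbbbbbbb?b?44444444
263 yyyyyyy667999b??bb????????b666666##########666666b??????????bbbbbbbbbbb?b?44444444
270 yyyyyyy######################6665##########5666######################bb?b?44444444
277 yyyyy########################6661##########2666########################??b44444449
284 yyyy#########################666############666############1############bb44444458
291 yy2#########################yy66############66yy##########################69999744
298 y#1#########################yy65############66yy###########################9999994
```

Both reds lie in a row along the marked wall, and the grey one is queued behind them, partly hidden under the bar at column ~255. I'll swing the slope toward the other side and back to repack them into an L.

arm_command([
  [0, 0, 0],
  [0, 0, 0],
  [0, 0, 0],
  [0, 0, 0],
  [0, 0, 0],
], gripper=[0, 0, 0, 0, 0], twist=[1, 1, 1, 1, 1])

```text
time: 25.8
tool_pos: [734.9, 569.5, 432.9]
tcp_rot: [2.581, 0.2, 2.536]
contact_force: [-0.5, -0.3, -3.8]
grip_width: 17.8
finger_force: 30.0
```

arm_command([
  [0, 0, 0],
  [0, 0, 0],
  [0, 0, 0],
  [0, 0, 0],
  [0, 0, 0],
], gripper=[0, 0, 0, 0, 0], twist=[1, 1, 1, 1, 1])

```text
time: 26.42
tool_pos: [734.9, 569.5, 432.9]
tcp_rot: [2.551, -0.04, 2.17]
contact_force: [-0.8, 0.8, -5.0]
grip_width: 17.7
finger_force: 30.0
```

arm_command([
  [0, 0, 0],
  [0, 0, 0],
  [0, 0, 0],
  [0, 0, 0],
  [0, 0, 0],
], gripper=[0, 0, 0, 0, 0], twist=[1, 1, 1, 1, 0])

```text
time: 27.05
tool_pos: [734.9, 569.5, 432.8]
tcp_rot: [2.591, -0.228, 1.876]
contact_force: [-0.8, -0.7, -4.8]
grip_width: 18.0
finger_force: 30.0
```

```bash
cat > map.py <<'E'
import cv2,numpy as np,sys
im=cv2.imread(f"pics/{sys.argv[1]}.png"); h=cv2.cvtColor(im,cv2.COLOR_BGR2HSV)
def c(p):
    H,S,V=[int(x) for x in p]
    if V<45: return '#'
    if S<75: return str(min(9,V//26))
    if H<3 or H>170: return 'R'
    if H<15: return 'o'
    return 'y' if H<35 else 'b' if 100<H<130 else '?'
for y in range(109,275,7): print(y,''.join(c(h[y,x]) for x in range(90,400,5)))
E
python3 st.py w10 | head -1; python3 map.py w10
```

```text
t 27.05 tilt z [ 0.226  0.51  -0.83 ] corner px [140. 130.] rim [473. 115.] [ 78. 115.]
109 99999yyyyyoyyy9999999999999999999999999769999999#4444334889999
116 RRRR9oyyyyyooo999999999999999999992#######999999bbbbbbbbbbb999
123 RRoRRoooR????????b?bbbbbbbbbbbbbb#112221211???????????????????
130 RRRRRoRo?bbbbbbbbbbbbbbbbbbbbbbbb1222233322?bbbbbbbbbbbbbbbbbb
137 R9987oRRbbbbbbbbbbbbbbbbbbbbbbbbb#22233332#bbbbbbbbbbbbbbbbbbb
144 899988775ooooooooRRooooooooobb444#122233321bbbbbbbbbbbbbbbbbbb
151 89998888ooooooooooooooooooooob444#222233321bbb?bbbbbbbbbbbbbbb
158 8899888ooooooooooooooooooooooo444#222233322????????????bbbbbbb
165 8899888ooooooooooooooooooooooo444#22232332#????????????bbbbbbb
172 88998888oooooooooooooooooooooobb4#222233321???????????bbbbbbbb
179 999998887ooooooooRooooooooooo?bbb#22223332#????????????bbbbbbb
186 9b999888888ooooRRoooooooooooobbbb#222233321????????????bbbbbbb
193 99999887777bbbbbbbbboooooooRbbbbb#22223332#????????????bbbbbbb
200 99999877777bbbbbbbbbbb?R?bbbbbbbb#22223332#???????????bbbbbbbb
207 999998777778bbbbbbbbbbbbbbbbbbbbb#222233321???????????bbbbbbbb
214 999997777777bbbbbbbbbbbbbbbbbbbbb##22223321???????????bbbbbbbb
221 9yyyyy577777bbbbbbbbbbbbbbbbbbbbb#22223322#???????????bbbbbbbb
228 yyyyyy757777bbbbbbbbbbbbbbbbbbbbb#22222322b????????bbbbbbbbbbb
235 yyyyyyy77777bbbbbbbbbbbbbbbbbbbbb#122222222b?bb?bbbbbbbbbbbbbb
242 yyyyyyy55655bbbbbbbbbbbbbbbbbbbbb##2222222bbbbbbbbbbbbbbbbbbbb
249 yyyyyyy55656bbbbbbbbbbbbbbbbbbbbb#1222####b?bbbbbbbbbbbbbbbbbb
256 yyyyyyy766555bbbbbbbbbbbbbbbbbb66##221#####66bbbbbbbbbbbbbbbbb
263 yyyyyyy555566bbbbbbbbbbbbbb666666##222#####666666bbbbbbbbbbbbb
270 yyyyyy2##11###111#11#1##11#1#6664##########56661#1#1###1###2#1
```

arm_command([
  [0, 0, 0],
  [0, 0, 0],
  [0, 0, 0],
  [0, 0, 0],
  [0, 0, 0],
], gripper=[0, 0, 0, 0, 0], twist=[1, 1, 1, 1, 0])

```text
time: 27.72
tool_pos: [734.9, 569.5, 432.9]
tcp_rot: [2.691, -0.397, 1.556]
contact_force: [-0.3, 0.5, -4.8]
grip_width: 18.0
finger_force: 30.0
```

```bash
python3 st.py w11 | head -1; python3 map.py w11
```

```text
t 27.725 tilt z [ 0.387  0.402 -0.83 ] corner px [140. 130.] rim [473. 116.] [ 78. 116.]
109 99999999oo222Roooooo9999999999999999999999999923#3449888885444
116 oooR99999RRRRRb99999999999999999992#######bbbbbbbbbb8888bbbbbb
123 RRRRRoRoRb?????????????????????bb#212222111???????????????????
130 RRooRoRRbbbbbbbbbbbbbbbbbbbbbbbbb#222222221bbbbbbbbbbbbbbbbb?b
137 RRR78oRRbbbbbbbbbbbbbbbbbbbbbbbbb1222233321bbbbbbbbbbbbbbbbbbb
144 9999666656bbRRRRRRRRRRRRbbbbbbbbb#222223321bbbbbbbbbbbbbbbbbbb
151 99998888666bRRRRRRRoRRRRbbbbbbbbb#222233321bbbbbbbbbbbbbbbbbbb
158 99998888787b?ooRoooooooob??bbb?bb#22222332#bb???bb??bbb?bbbbbb
165 99998888788??ooooRoooooo???????bb#22222222#?????????????bbbbbb
172 99998888778?boooooRooooo???????bb#22222222#?????????????bbbbbb
179 88998888888bRoooooooRooob??????bb#222223221?????????????bbbbbb
186 889998888ooooooooooooooob3yb???bb#222222221????????????bbbbbbb
193 888998888oooooooooobbbb777843??bb#22223222#????????????bbbbbbb
200 88899888ooooooooooobbb7778873??bb#22222222#????????????bbbbbbb
207 888997888ooooooooo?bb77778886?b?b#22222322#?????????????bbbbbb
214 888998888ooooooooobboo777888bb?bb#122222221???????????bbbbbbbb
221 8889988887RoooooR?ooooR6787b???bb#122222221????????????bbbbbbb
228 8yyyyy777887bbb?oooooooooob???b?b#22222232b????????????bbbbbbb
235 yyyyyyy77778bbbooooooooooob???bbb#22222222b????????????bbbbbbb
242 yyyyyyy77776bboooooooooooobbbbbbb##22222221bb???b??????bbbbbbb
249 yyyyyyy77866bboooooooooooobbbbbbb#12222322#bbbbbbbbbbbbbbbbbbb
256 yyyyyyy766555bbooooooooooobbbb786#1222222##76bbbbbbbbbbbbbbbbb
263 yyyyyyy556556bb?ooooooooobb666888#122222###667777bbbbbbbbbbbbb
270 yyyyyy22111#21111112211111#126665##222221##5676##11##111111211
```

arm_command([
  [0, 0, 0],
  [0, 0, 0],
  [0, 0, 0],
  [0, 0, 0],
  [0, 0, 0],
], gripper=[0, 0, 0, 0, 0], twist=[-1, -1, -1, -1, -1])

```text
time: 28.4
tool_pos: [734.9, 569.5, 432.8]
tcp_rot: [2.575, -0.18, 1.955]
contact_force: [-0.5, -0.3, -4.8]
grip_width: 17.8
finger_force: 30.0
```

arm_command([
  [0, 0, 0],
  [0, 0, 0],
  [0, 0, 0],
  [0, 0, 0],
  [0, 0, 0],
], gripper=[0, 0, 0, 0, 0], twist=[-1, -1, -1, -1, -1])

```text
time: 29.02
tool_pos: [734.8, 569.6, 432.8]
tcp_rot: [2.553, 0.061, 2.321]
contact_force: [0.3, -0.2, -4.7]
grip_width: 17.6
finger_force: 30.0
```

arm_command([
  [0, 0, 0],
  [0, 0, 0],
  [0, 0, 0],
  [0, 0, 0],
  [0, 0, 0],
], gripper=[0, 0, 0, 0, 0], twist=[-1, -1, -1, -1, -1])

```text
time: 29.65
tool_pos: [734.8, 569.5, 432.8]
tcp_rot: [2.62, 0.294, 2.697]
contact_force: [-0.8, -0.1, -5.7]
grip_width: 17.6
finger_force: 30.0
```

arm_command([
  [0, 0, 0],
  [0, 0, 0],
  [0, 0, 0],
  [0, 0, 0],
  [0, 0, 0],
], gripper=[0, 0, 0, 0, 0], twist=[-1, -1, -1, -1, -1])

```text
time: 30.28
tool_pos: [734.8, 569.6, 432.8]
tcp_rot: [2.785, 0.482, 3.123]
contact_force: [0.3, -0.1, -4.7]
grip_width: 17.9
finger_force: 30.0
```

arm_command([
  [0, 0, 0],
  [0, 0, 0],
  [0, 0, 0],
  [0, 0, 0],
  [0, 0, 0],
], gripper=[0, 0, 0, 0, 0], twist=[-1, 0, 0, 0, 0])

```text
time: 30.9
tool_pos: [734.8, 569.5, 432.8]
tcp_rot: [2.826, 0.509, -3.073]
contact_force: [0.4, 0.2, -4.8]
grip_width: 18.1
finger_force: 30.0
```

```bash
python3 st.py w12 | grep -v grey; python3 map.py w12
```

```text
t 30.9 tilt z [-0.487  0.271 -0.83 ] corner px [141. 128.] rim [475. 113.] [ 79. 113.]
red [340, 60, 13, 53, 427] [346.  84.] HSV [  6. 242. 213.] tote(x,y) 39.0 85.0 d 125.0
red [110, 94, 32, 13, 222] [125.  99.] HSV [  1. 232. 235.] tote(x,y) -86.0 77.0 d 17.0
red [100, 113, 33, 29, 624] [116. 125.] HSV [  1.  240.  219.5] tote(x,y) -93.0 62.0 d 10.0
red [125, 140, 83, 48, 3567] [168. 163.] HSV [  4. 204. 204.] tote(x,y) -65.0 40.0 d 27.0
red [135, 212, 62, 56, 2828] [167. 241.] HSV [  4. 197. 201.] tote(x,y) -70.0 -9.0 d 71.0
yel [225, 60, 54, 36, 791] [252.  77.] HSV [ 30. 255. 255.] tote(x,y) -14.0 89.0 d 76.0
yel [100, 216, 23, 73, 1323] [109. 249.] HSV [ 24. 255. 179.] tote(x,y) -107.0 -15.0 d 78.0
109 999722222222666666658966666655656666577899999999999o2324o89999
116 RRRRRRRRRR????bbbbb8bbbbbbbbbbbbbb########bbbbbbbbbbbbbbbbbbbb
123 RRRRRRRRRbbbbbbbbbbbbbbbbbbbbbbbb##11#1#1##bbbbb??????b??bbbbb
130 RR776RRRbbbbbbbbbbbbbbbbbbbbbbbbb###2233331bbbbbbbbbbbbbbbbbbb
137 R8865RRRbbbbbbbbbbbbbbbbbbbbbbbbb##12333332bbbbbbbbbbbbbbbbbbb
144 99866666ooooooooooRRRRRRbbbbbbbbb##22233331bbb
[... 522 characters left out ...]
b##########bbbbbbbbb?????????b
207 4548856664444444bbbbbbbbbbbbbbbbb##########bbbbbbbbb??????????
214 444686666644333ooooRbbbbbbbbbbbbb##########bbbbbbbbbb????????b
221 yyyyyy666666?oooooooobbbbbbbbbbbb##########bbbbbbbbb?????????b
228 yyyyyy6666oooooooooooob???bbbbbbb##########?????bbbb?????????b
235 yyyyyyy666oooooooooooo?????bbbbbb#########b????????b?????????b
242 yyyyyyy66ooooooooooooR?????bbbbbb#########b??????????????????b
249 yyyyyyy56oooooooooooob????bbbbbbb#########b?????????????????bb
256 yyyyyyy688ooooooooooo??????bbbb66##1#######66b??????????????bb
263 yyyyyyy7888ooooooooo?bbbbbb666666##########666666b???b??????bb
270 yyyyyyy######################6665##########6666###############
```

arm_command([
  [0, 0, 0],
  [0, 0, 0],
  [0, 0, 0],
  [0, 0, 0],
  [0, 0, 0],
], gripper=[0, 0, 0, 0, 0], twist=[0, 0, 0, 0, 0])

```text
time: 31.58
tool_pos: [734.9, 569.5, 432.8]
tcp_rot: [2.826, 0.509, -3.073]
contact_force: [-1.6, -0.6, -4.8]
grip_width: 17.5
finger_force: 30.0
```

```bash
python3 st.py w13 | grep -v grey; python3 - <<'E'
from h import *
c=get_calibration("wrist");K,M=c['mtx'],c['mount']
im=cv2.imread("pics/w13.png")[:,:,::-1].copy()
y,x=np.nonzero(mask(im,[20,150,80],[33,255,255],(90,200,130,300))); top=(x[y<y.min()+8].mean(),y.min())
d=M[:3,:3]@np.linalg.solve(K,[*top,1])
for z in(-4,): print("tab +y top edge in tote (expect x~-86, y~20):",(M[:3,3]+d*(z-M[2,3])/d[2])[[1,0]].round(1))
o=get_obs(); print(np.abs(o['dq']).max(),o['finger_force'],o['tool_pos'][2])
E
```

```text
t 31.575 tilt z [-0.487  0.271 -0.83 ] corner px [141. 128.] rim [475. 113.] [ 79. 113.]
red [340, 60, 13, 53, 428] [346.  84.] HSV [  6. 241. 217.] tote(x,y) 39.0 85.0 d 125.0
red [110, 94, 29, 11, 203] [124.  99.] HSV [  1. 233. 236.] tote(x,y) -87.0 77.0 d 17.0
red [100, 113, 33, 29, 635] [116. 125.] HSV [  1. 240. 219.] tote(x,y) -93.0 62.0 d 10.0
red [125, 140, 83, 48, 3570] [168. 163.] HSV [  4. 204. 204.] tote(x,y) -65.0 40.0 d 27.0
red [135, 212, 63, 56, 2829] [167. 241.] HSV [  4. 197. 201.] tote(x,y) -70.0 -9.0 d 71.0
yel [225, 60, 54, 36, 793] [252.  77.] HSV [ 30. 255. 255.] tote(x,y) -14.0 89.0 d 76.0
yel [100, 216, 24, 73, 1326] [109. 249.] HSV [ 24. 255. 179.] tote(x,y) -107.0 -15.0 d 78.0
tab +y top edge in tote (expect x~-86, y~20): [-73.5  28.2]
0.0011712373061611226 30.000201165676117 432.8159184175536
```

Everything is settled and still: the gate is home, all stoppers are within about 75 mm of the corner, and the tilt is 34°. I'm handing in.

```bash
python3 -c "
from plant import *
print(close_job())"
```

```text
the job is handed in; nothing more can be done
None
```

I handed the job in at about 32 s with the tote held still in the air, tilted about 34° with the marked corner lowest, the gate home, and all three stoppers measured within about 75 mm of that corner; the hand-in gave no verdict.

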